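# Lay the tall brush case flat on the drying shelf

## Task

Put the tall brush case (not the short one) away flat on the low plywood shelf so that its damp brushes dry lying down. First tip it over onto the shelf's front edge and let go, so that it leans there with its foot still on the table and its cap over the shelf; then take it again lower down, in its foot half, and finish the tip, leaving it lying flat on top of the shelf, cap to the back, pointing straight from front to back near the middle, with neither end hanging out more than 4 cm. Leave the short case and the jar where they stand.

Things in the scene. Friction and masses are not known exactly. Their poses are not given: they have to be found in the camera images.
- case: Tall brush case: closed rigid square box, upright, 44 x 44 mm in section, 250 mm tall, off-white, flush black cap (top 35 mm); about 0.3 kg, balanced at mid-height. Origin at the centre of its foot (underside), z along its length to the cap, x and y square to its sides. Stands left or right of the shelf's front, the short case on the other side.
- shelf: Fixed low plywood shelf: flat board 260 mm deep (x), 240 wide (y), upper face 110 above the table, panels under its side edges, open front. Origin on the table below the middle of its front edge (towards the robot); x from front to back, z up. The case leans steadily 35 to 50 degrees from upright, near foot edge on the table 80 to 130 mm before that edge; 45 (110 mm) gives most room to regrip.
- short_case: The short brush case, a bystander: same section and looks as the tall one but only 160 mm tall, standing upright, loose. Origin at the centre of its foot. Leave it alone.
- jar: Bystander: a round closed paint jar with a black lid, 68 mm across and 80 mm tall, loose, standing to one side of the shelf. Origin at the centre of its underside. Leave it alone.

How it is judged (in metres and radians):
On the way, in this order (a step that is already met when the one before it is completed fails the run):
1. the tall case leans on the shelf's front edge, foot on the table, let go and still (angle between case's own z axis and vertical between 0.35 and 1.15 rad and height (world z) of case below 0.035 m and contact force between case and shelf above 0.1 N and contact force between case and the arm below 0.1 N and contact force between case and the fingers below 0.1 N and linear speed of case below 0.03 m/s), for 0.3 s.
2. the robot has taken the tall case again in its lower (foot) half (contact force between case and the fingers above 1 N and z of the grasp point in the frame of case below 0.125 m), for 0.1 s.
At the end, for the whole second after the job is handed in: The tall case lies at rest, flat (within 10 degrees) on top of the shelf, cap to the back, within 15 degrees of straight front to back, its foot end within 70 mm of the shelf's middle line and neither end hanging out by more than about 40 mm; the short case and the jar stand where they stood (angle between case's own z axis and vertical between 1.396 and 1.745 rad and z of case in the frame of shelf between 0.12 and 0.145 m and x of case in the frame of shelf between -0.042 and 0.052 m and y of case in the frame of shelf between -0.07 and 0.07 m and angle between the z axis of case and the x axis of shelf, either way round below 0.26 rad and linear speed of case below 0.02 m/s); the robot touches nothing.
It fails at once if the short case is moved by more than 25 mm or tipped (distance of short_case from where it was at the start of the episode above 0.025 m or angle between short_case's own z axis and vertical above 0.35 rad).
It fails at once if the jar is moved by more than 25 mm or tipped (distance of jar from where it was at the start of the episode above 0.025 m or angle between jar's own z axis and vertical above 0.35 rad).
It also fails if it takes over 58 s, if anything falls off the work surface, if the arm or the gripper's body presses on something with over 40 N, if the wrist force passes 120 N, or if a joint passes its speed limit or range.

## Robot

A 6-joint arm with a two-finger parallel gripper is mounted at the origin on the work surface. World frame = base frame: x ahead of the robot, y to its left, z up, the work surface at z = 0. Lengths are in mm, angles in rad, forces in N, time in s.
With the tool pointing down it reaches from about 350 to 975 mm from the base axis. Payload 7.1 kg.
Tool frame: the origin (TCP) lies on the front face of the gripper's body, between the roots of the fingers; the fingertips stand 80 mm ahead of it and the grasp point (between the pads) lies 61 mm ahead of it; z points along the fingers, y is the line along which they close (so a half turn about z gives the same grasp; the last joint's range is limited). The gripper opens to 88 mm and grips with 3 to 60 N. Pads are 20 mm wide; open, the fingers measure 115 mm over their backs; the gripper's body (75 mm by 178 mm) begins 61 mm behind the grasp point.
Start: joints at [1.119, 0.423, 1.63, -0, 1.089, -0.019], TCP at [262.102, 567.37, 302.675] pointing down, gripper open.
Joint ranges: [-3, 3], [-0.9, 2.11], [0.09, 2.58], [-1.31, 4.45], [0.11, 2.69], [-2.54, 2.54]. Speed limits (rad/s): [2.39, 2.39, 3.01, 3.14, 3.14, 3.14].

## Interface

Orientations are given as a rotation vector (axis times angle).
In Python, from workcell import readout, vision, close_job gives the robot as it stands.
- The arm moves only by the tool servo_tool, never from a script. Its argument "plan" is a list that holds one entry, the list of rows, each a list of 7 numbers: the gripper command: -1 is fully open, 1 is shut, values between are in proportion, then the shift along the world's x, y, z in units of 40 mm (1.0 is 40 mm), then the turn, a rotation vector about the world's x, y, z in units of 5 degrees (1.0 is 5 degrees). A call has 1 to 5 rows; each row shifts and turns the commanded pose from where the row before left it; what a row does not reach is not made up. A row lasts 1/12 s, in which the tool goes at most 41.7 mm and 7.16 degrees, less where a joint would pass 70% of its speed; a pose out of reach is approached as far as the arm can. A call is refused whole if a number of a shift passes 1 or a number of a turn 1, either way. A call with a gripper value outside its range is refused whole. The fingers move at their own pace and stop on an object; the grip force is fixed at half the most. Time passes only in rows, so rows that do not move let the fingers close. It gives the time, the measured TCP pose, the force, the opening and the grip force at its end, in the units of the state.
- readout.get_obs(): the state, without advancing time (a new reading comes with each control period).
- vision.get_image(name): name is "scene" or "top"; returns the picture (384x512x3 uint8, red, green, blue); there is no depth.
- vision.camera_params(name): a dict with "fx", "fy", "cx", "cy" (pixels), "rvec" (rotation vector, rad) and "tvec" (3), from world to camera coordinates, as OpenCV has them. Camera axes: x right, y down, z forward; pixel columns grow to the right and rows downward; lengths in mm; the calibration is good to about 2 mm. A picture is of the moment at which its call begins. camera_params takes no time and is no camera call.
- close_job(): hands the job in; it is judged then, once.
The state is a dict: "t": time; "qpos": joint angles; "qvel": joint speeds; "joint_torque": joint torques, N m; "ee_pos": TCP position; "orientation": TCP orientation; "ft_force": force on the tool from outside, world axes, zero at the start; "moment": the same for the moment, N m; "width": finger opening in mm; "grasp_force": force on a finger pad.
Only numpy, scipy, OpenCV 4.12 (cv2) and the standard library are available. Lean on these libraries where they do the work, as an engineer would, in place of code of your own. Each camera call takes 0.05 s, during which the arm holds its last target. There are 200 camera calls.

## Working session

There is one attempt and no reset: what is moved stays moved. The work goes in short steps, Python scripts to look and compute and a tool call to move; the robot and the scene stay as the last step left them, time stands still between calls to the robot, and variables do not carry over. Pictures are saved under pics/ and viewed, at most 10 in all, crops included, and the job is handed in when it is done.

Besides the shell and the picture viewer there is one more tool, called after "Emit:" as name(argument=value, ...), one argument or row to a line, values as JSON. servo_tool: Moves the arm, as the interface text tells. Its arguments: {"type":"object","properties":{"plan":{"type":"array"}},"required":["plan"]}

```bash
mkdir -p pics; python3 - <<'E'
from workcell import readout, vision
import cv2
for n in("scene","top"):
    cv2.imwrite(f"pics/{n}0.png",vision.get_image(n)[:,:,::-1]); print(n,vision.camera_params(n))
print(readout.get_obs())
E
```

```text
scene {'fx': 391.02230918281487, 'fy': 391.02230918281487, 'cx': 258.5307130638103, 'cy': 193.29450703171608, 'rvec': array([ 2.19758887,  0.68253506, -0.29867511]), 'tvec': array([-433.40355915, -147.69921919, 1106.00015661])}
top {'fx': 454.8596176715586, 'fy': 454.8596176715586, 'cx': 259.83108937171454, 'cy': 186.74088894844024, 'rvec': array([ 2.19460869, -2.12950345,  0.15087148]), 'tvec': array([8.46036492e-01, 5.46328684e+02, 9.55755979e+02])}
{'t': 0.1, 'qpos': array([ 1.11898415e+00,  4.23808252e-01,  1.63057770e+00, -1.11921749e-05,
        1.08858860e+00, -1.90131279e-02]), 'qvel': array([-0.00065556, -0.0018061 , -0.00289647,  0.00053731,  0.00024182,
       -0.00281948]), 'joint_torque': array([-6.77052594e-05, -5.45615137e+01, -2.74327880e+01,  6.44112309e-02,
        1.87620381e-02, -1.74630128e-05]), 'ee_pos': array([261.95586127, 567.04118363, 301.96607606]), 'orientation': array([-6.74470308e-01, -3.06801649e+00,  2.11423383e-03]), 'ft_force': array([-0.20134165, -0.49068922, -0.55118126]), 'moment': array([-0.01606152, -0.04462009, -0.02272243]), 'grasp_force': 0.0, 'width': 87.49952656629493}
```

View pics/scene0.png

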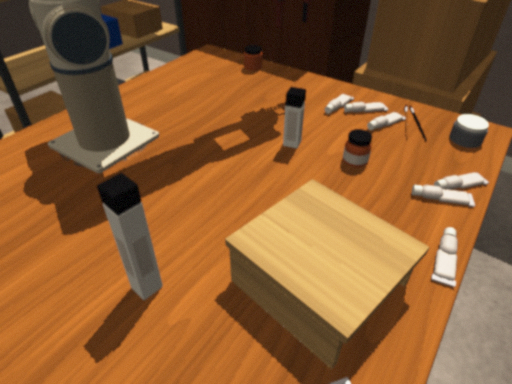

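View pics/top0.png

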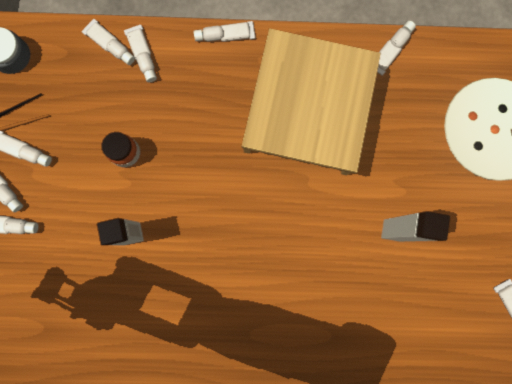

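```bash
cat > h.py <<'E'
import numpy as np, cv2
from workcell import readout, vision
from scipy.spatial.transform import Rotation as R
from scipy.optimize import least_squares
P={n:vision.camera_params(n) for n in("scene","top")}
def K(p): return np.array([[p['fx'],0,p['cx']],[0,p['fy'],p['cy']],[0,0,1.]])
def proj(n,X):
    p=P[n]; return cv2.projectPoints(np.asarray(X,float).reshape(-1,1,3),p['rvec'],p['tvec'],K(p),None)[0][:,0]
def onz(n,uv,z):
    p=P[n]; Rm=R.from_rotvec(p['rvec']).as_matrix(); c=-Rm.T@p['tvec']
    d=Rm.T@np.linalg.inv(K(p))@np.array([*uv,1.]); return c+d*(z-c[2])/d[2]
def box(x,y,th,h,w=44):
    a=np.array([[-1,-1],[1,-1],[1,1],[-1,1]])*w/2
    c,s=np.cos(th),np.sin(th); a=a@np.array([[c,s],[-s,c]])+[x,y]
    return np.vstack([np.c_[a,np.zeros(4)],np.c_[a,np.full(4,h)]])
E
python3 - <<'E'
from h import *
print("shelf top");
for uv in[(244,150),(358,172),(379,53),(270,30)]: print(onz("top",uv,110).round(1))
for uv in[(229,242),(334,336),(426,247),(313,182)]: print(onz("scene",uv,110).round(1))
print("cap top")
for uv in[(418,212),(448,213),(447,241),(417,240)]: print(onz("top",uv,250).round(1))
print("foot")
for uv in[(383,220),(382,239)]: print(onz("top",uv,0).round(1))
for uv in[(139,298),(160,288),(128,283)]: print(onz("scene",uv,0).round(1))
print("short")
for uv in[(97,222),(124,219),(128,243),(101,245)]: print(onz("top",uv,160).round(1))
print("jar",onz("top",(116,146),80).round(1))
E
```

```text
shelf top
[610.6  52.5 110. ]
[ 572.7 -179.6  110. ]
[ 826.6 -223.3  110. ]
[869.1   6.5 110. ]
[ 583.9 -180.2  110. ]
[ 810.7 -236.   110. ]
[868.4   3.3 110. ]
[625.   48.6 110. ]
cap top
[ 483.8 -249.7  250. ]
[ 483.7 -300.9  250. ]
[ 436.4 -298.1  250. ]
[ 436.6 -247.3  250. ]
foot
[ 483.9 -261.3    0. ]
[ 441.5 -258.9    0. ]
[ 468.1 -306.6    0. ]
[ 483.9 -269.1    0. ]
[ 426.  -295.4    0. ]
short
[454.2 321.2 160. ]
[461.3 271.3 160. ]
[417.  260.9 160. ]
[411.8 310.6 160. ]
jar [616.7 320.8  80. ]
```

```bash
python3 - <<'E'
import cv2,numpy as np
t=cv2.imread("pics/top0.png"); s=cv2.imread("pics/scene0.png")
f=lambda i,x,y,w,h:cv2.resize(i[y:y+h,x:x+w],(400,300),interpolation=cv2.INTER_CUBIC)
# left: case top (x4), shelf scene(x2 )
a=np.vstack([np.hstack([f(t,365,195,100,75),f(s,90,170,100,75)]),np.hstack([f(s,70,230,100,75),f(s,225,175,204,153)])])
g=cv2.resize
cv2.imwrite("pics/c1.png",a)
E
```

```text
(no output)
```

View pics/c1.png

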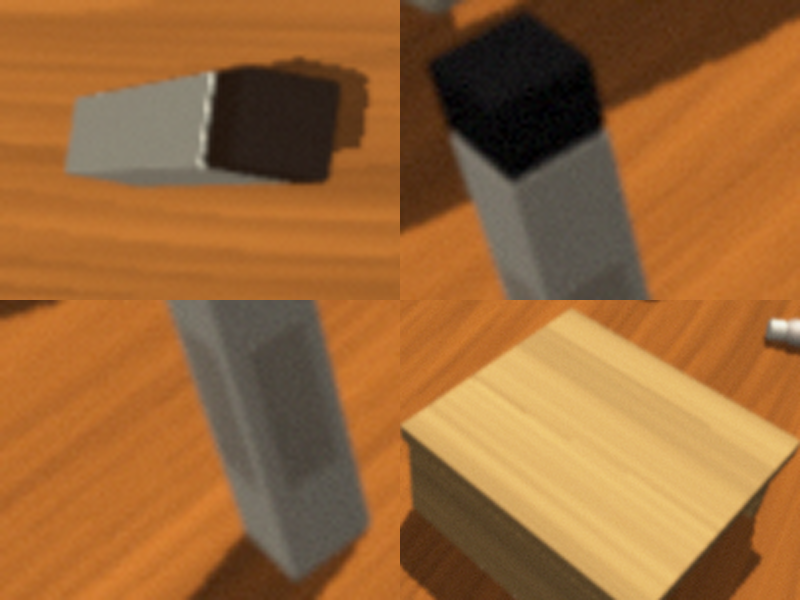

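```bash
python3 - <<'E'
from h import *
# case
def sh(p): # shelf corners FL,FR,BR,BL
    c,s=np.cos(p[2]),np.sin(p[2]); a=np.array([[0,120],[0,-120],[260,-120],[260,120]])
    return np.c_[a@np.array([[c,s],[-s,c]])+p[:2],np.full(4,110)]
T=np.array([(244,150),(358,172),(379,53),(270,30)]); S=np.array([(226.5,241.3),(334,336),(428,246.5),(312.7,179.5)])
def rs(p):
    X=sh(p); return np.r_[(proj("top",X)-T).ravel(),(proj("scene",X)[[1,2,3,0]]-S).ravel()]
r=least_squares(rs,[595,-63,-.165],x_scale=[100,100,1]); print(r.x,r.fun.reshape(-1,2).round(1))
def rc(p):
    b=box(*p,250); m=box(*p,215)
    # idx0(-,-)1(+,-)2(+,+)3(-,+)
    a=proj("top",np.vstack([b[[5,4,2,3]],m[[6,7]]]))-[(450,215),(446.8,240.5),(383.8,220),(381.2,237.5),(418.8,213),(416.2,236.3)]
    s=proj("scene",b[[7,6,5,4,0,1]])
    return a,s
print(rc([462,-280,0.])[1])
def rc2(p):
    a,s=rc(p); return np.r_[a.ravel(),(s[[1,2]]*0).ravel()]
r=least_squares(rc2,[462,-280,0.],x_scale=[100,100,1]); print(r.x,r.fun.reshape(-1,2).round(1)); print(proj("scene",box(*r.x,250)).round(1))
E
```

```text
[ 5.90963048e+02 -6.07080015e+01 -2.05210181e-01] [[-2.  -2.4]
 [-0.7  3. ]
 [ 3.8  2.7]
 [ 1.3 -0.4]
 [-4.7 -4.3]
 [ 8.3  1.3]
 [-1.   0.7]
 [-1.9 -1.2]]
[[119.12447734 170.95499313]
 [139.31363609 181.39957389]
 [115.67238754 197.59116541]
 [ 95.2681677  186.109396  ]
 [130.37777692 288.9292652 ]
 [147.01426064 300.44659696]]
[ 4.61534101e+02 -2.81215404e+02 -1.38294723e-01] [[ 1.1  0.1]
 [ 1.3  0.3]
 [-0.3 -1.1]
 [-0.3  0.9]
 [-0.8 -0.8]
 [-1.2  0.5]
 [ 0.   0. ]
 [ 0.   0. ]]
[[130.  287.3]
 [143.9 301. ]
 [163.5 286.2]
 [149.4 273.4]
 [ 94.9 184.6]
 [111.6 198.2]
 [138.1 183.6]
 [121.2 171.1]]
```

```bash
python3 - <<'E'
from h import *
im={"top":cv2.imread("pics/top0.png"),"scene":cv2.imread("pics/scene0.png")}
Q={}
for n,(seed,win) in {"top":((310,100),(230,15,170,170)),"scene":((325,250),(215,170,225,190))}.items():
    h=cv2.cvtColor(im[n],cv2.COLOR_BGR2HSV); print(n,h[seed[1],seed[0]],h[190,300] if n=="top" else h[300,200])
    b=im[n].astype(float); m=((b[:,:,1]/b[:,:,2]>0.66)&(b[:,:,2]>135)&(h[:,:,1]>90)).astype(np.uint8)
    k=np.zeros_like(m);x,y,w,hh=win;k[y:y+hh,x:x+w]=1;m*=k
    m=cv2.morphologyEx(m,cv2.MORPH_OPEN,np.ones((3,3)))
    c=max(cv2.findContours(m,0,2)[0],key=cv2.contourArea); hu=cv2.convexHull(c)
    q=cv2.approxPolyDP(hu,8,True)[:,0]; print(q.tolist(),cv2.contourArea(c)); Q[n]=q
    for uv in q: print(onz(n,uv,110).round(1))
E
```

```text
top [ 20 130 214] [ 14 190 173]
[[269, 28], [379, 52], [357, 171], [242, 146]] 14086.0
[873.4   8.7 110. ]
[ 828.8 -223.3  110. ]
[ 574.7 -177.6  110. ]
[618.7  56.8 110. ]
scene [ 19 136 227] [ 14 196 200]
[[311, 179], [428, 246], [348, 337], [225, 240]] 16178.5
[616.9  55.  110. ]
[870.6   7.6 110. ]
[ 827.4 -226.3  110. ]
[ 575.3 -180.5  110. ]<stdin>:6: RuntimeWarning: divide by zero encountered in divide
<stdin>:6: RuntimeWarning: invalid value encountered in divide
```

Emit:
servo_tool(
  plan=[
    [[-1,0.4,-0.9,0.03,0,0,0.34],[-1,0.4,-0.9,0.03,0,0,0.34],[-1,0.4,-0.9,0.03,0,0,0.34],[-1,0.4,-0.9,0.03,0,0,0.34],[-1,0.4,-0.9,0.03,0,0,0.34]],
  ],
)

```text
t: 0.52
ee_pos: [342.2, 385.6, 308.4]
orientation: [-0.442, -3.11, 0.001]
ft_force: [0.7, -0.0, 0.3]
width: 88.1
grasp_force: 0.0
```

Emit:
servo_tool(
  plan=[
    [[-1,0.4,-0.9,0.03,0,0,0.34],[-1,0.4,-0.9,0.03,0,0,0.34],[-1,0.4,-0.9,0.03,0,0,0.34],[-1,0.4,-0.9,0.03,0,0,0.34],[-1,0.4,-0.9,0.03,0,0,0.34]],
  ],
)

```text
t: 0.93
ee_pos: [422.3, 205.5, 314.6]
orientation: [-0.211, -3.134, 0.0]
ft_force: [0.7, 0.2, -0.1]
width: 87.5
grasp_force: 0.0
```

Emit:
servo_tool(
  plan=[
    [[-1,0,-0.9,0,0,0,0],[-1,0,-0.9,0,0,0,0],[-1,0,-0.9,0,0,0,0],[-1,0,-0.9,0,0,0,0],[-1,0,-0.9,0,-0.138,-0.99,0]],
  ],
)

```text
t: 1.35
ee_pos: [423.2, 25.5, 314.8]
orientation: [0.208, 3.047, -0.01]
ft_force: [0.9, 0.3, 0.3]
width: 87.7
grasp_force: 0.0
```

Emit:
servo_tool(
  plan=[
    [[-1,0,-0.9,0,-0.138,-0.99,0],[-1,-0.3,-0.9,0,-0.138,-0.99,0],[-1,-0.3,-0.9,0,-0.138,-0.99,0],[-1,-0.3,-0.9,0,-0.138,-0.99,0],[-1,-0.3,-0.9,0,-0.138,-0.99,0]],
  ],
)

```text
t: 1.77
ee_pos: [381.2, -129.4, 314.1]
orientation: [0.179, 2.669, -0.034]
ft_force: [-0.2, 0.9, 0.5]
width: 87.6
grasp_force: 0.0
```

Emit:
servo_tool(
  plan=[
    [[-1,-0.3,-0.9,0,-0.138,-0.99,0],[-1,-0.3,-0.9,0,-0.138,-0.99,0],[-1,-0.3,-0.9,0,-0.138,-0.99,0],[-1,0,0,0,0,0,0]],
  ],
)

```text
t: 2.1
ee_pos: [372.5, -184.4, 338.2]
orientation: [0.206, 2.517, -0.072]
ft_force: [-0.3, -0.7, -0.1]
width: 87.2
grasp_force: 0.0
```

```bash
cat > st.py <<'E'
from h import *
o=readout.get_obs(); Rm=R.from_rotvec(o['orientation']).as_matrix()
print("t",o['t'],"q",o['qpos'].round(2),"tcp",o['ee_pos'].round(1)); print("y",Rm[:,1].round(3),"z",Rm[:,2].round(3),"grip",(o['ee_pos']+61*Rm[:,2]).round(1),o['ft_force'].round(1),o['width'],o['grasp_force'])
E
python3 st.py
```

```text
t 2.1 q [-0.63 -0.1   2.3   0.63  0.45 -2.54] tcp [ 372.5 -184.4  338.2]
y [ 0.164  0.986 -0.005] z [ 0.571 -0.099 -0.815] grip [ 407.4 -190.4  288.5] [-0.3 -0.7 -0.1] 87.24447840300981 0.0
```

Emit:
servo_tool(
  plan=[
    [[-1,0,0,0,0.685,-0.119,-0.978],[-1,0,0,0,0.685,-0.119,-0.978],[-1,0,0,0,0.685,-0.119,-0.978],[-1,0,0,0,0.685,-0.119,-0.978],[-1,0,0,0,0.685,-0.119,-0.978]],
  ],
)

```text
t: 2.52
ee_pos: [372.7, -181.1, 336.0]
orientation: [0.842, 2.389, 0.144]
ft_force: [-0.7, 0.3, -0.5]
width: 87.5
grasp_force: 0.0
```

Emit:
servo_tool(
  plan=[
    [[-1,0,0,0,0.685,-0.119,-0.978],[-1,0,0,0,0.685,-0.119,-0.978],[-1,0,0,0,0.685,-0.119,-0.978],[-1,0,0,0,0.685,-0.119,-0.978],[-1,0,0,0,0.685,-0.119,-0.978]],
  ],
)

```text
t: 2.93
ee_pos: [372.7, -181.0, 336.0]
orientation: [1.447, 2.113, 0.35]
ft_force: [-0.5, -1.2, -0.2]
width: 87.6
grasp_force: 0.0
```

```bash
python3 st.py
```

```text
t 2.9333 q [-0.63 -0.1   2.3   0.64  0.45 -1.51] tcp [ 372.7 -181.   336. ]
y [0.775 0.386 0.5  ] z [ 0.572 -0.091 -0.815] grip [ 407.6 -186.6  286.3] [-0.5 -1.2 -0.2] 87.63322935682277 0.0
```

Works; continue with 20 more rows.

Emit:
servo_tool(
  plan=[
    [[-1,0,0,0,0.685,-0.112,-0.978],[-1,0,0,0,0.685,-0.112,-0.978],[-1,0,0,0,0.685,-0.112,-0.978],[-1,0,0,0,0.685,-0.112,-0.978],[-1,0,0,0,0.685,-0.112,-0.978]],
  ],
)

```text
t: 3.35
ee_pos: [372.7, -181.0, 336.0]
orientation: [1.988, 1.703, 0.539]
ft_force: [0.4, 0.5, -0.5]
width: 87.7
grasp_force: 0.0
```

Emit:
servo_tool(
  plan=[
    [[-1,0,0,0,0.685,-0.112,-0.978],[-1,0,0,0,0.685,-0.112,-0.978],[-1,0,0,0,0.685,-0.112,-0.978],[-1,0,0,0,0.685,-0.112,-0.978],[-1,0,0,0,0.685,-0.112,-0.978]],
  ],
)

```text
t: 3.77
ee_pos: [372.7, -181.0, 336.0]
orientation: [2.437, 1.167, 0.706]
ft_force: [1.2, -0.1, -0.4]
width: 87.6
grasp_force: 0.0
```

Emit:
servo_tool(
  plan=[
    [[-1,0,0,0,0.685,-0.112,-0.978],[-1,0,0,0,0.685,-0.112,-0.978],[-1,0,0,0,0.685,-0.112,-0.978],[-1,0,0,0,0.685,-0.112,-0.978],[-1,0,0,0,0.685,-0.112,-0.978]],
  ],
)

```text
t: 4.18
ee_pos: [372.7, -181.1, 336.0]
orientation: [2.763, 0.517, 0.84]
ft_force: [0.2, 0.8, -0.1]
width: 87.9
grasp_force: 0.0
```

Emit:
servo_tool(
  plan=[
    [[-1,0,0,0,0.685,-0.112,-0.978],[-1,0,0,0,0.685,-0.112,-0.978],[-1,0,0,0,0.685,-0.112,-0.978],[-1,0,0,0,0.685,-0.112,-0.978],[-1,0,0,0,0.685,-0.112,-0.978]],
  ],
)

```text
t: 4.6
ee_pos: [372.7, -181.0, 336.0]
orientation: [2.937, -0.226, 0.931]
ft_force: [-0.3, -0.2, -0.8]
width: 87.6
grasp_force: 0.0
```

Emit:
servo_tool(
  plan=[
    [[-1,0,-0.8,0,0,0,0],[-1,0,-0.8,0,0,0,0],[-1,0,-0.5,0,0,0,0],[-1,0,0,0,0,0,0]],
  ],
)

```text
t: 4.93
ee_pos: [373.5, -268.4, 336.6]
orientation: [2.933, -0.223, 0.931]
ft_force: [0.1, -0.1, 0.0]
width: 87.6
grasp_force: 0.0
```

```bash
python3 st.py
```

```text
t 4.9333 q [-0.83  0.    2.21  0.75  0.55  0.32] tcp [ 373.5 -268.4  336.6]
y [-0.154 -0.988  0.01 ] z [ 0.569 -0.097 -0.816] grip [ 408.2 -274.4  286.8] [ 0.1 -0.1  0. ] 87.62888582333309 0.0
```

Emit:
servo_tool(
  plan=[
    [[-1,0.1,-0.03,-0.4,0,0,0],[-1,0.2,-0.03,-0.4,0,0,0],[-1,0.25,-0.03,-0.4,0,0,0],[-1,0.35,-0.03,-0.4,0,0,0],[-1,0.35,-0.04,-0.38,0,0,0]],
  ],
)

```text
t: 5.35
ee_pos: [422.9, -270.6, 256.0]
orientation: [2.937, -0.22, 0.93]
ft_force: [1.1, 0.0, 0.8]
width: 88.1
grasp_force: 0.0
```

```bash
python3 st.py; python3 - <<'E'
from h import *
cv2.imwrite("pics/s1.png",np.hstack([cv2.resize(vision.get_image("scene")[100:325,30:330,::-1],(400,300)),cv2.resize(vision.get_image("top")[125:350,212:512,::-1],(400,300))]))
E
```

```text
t 5.35 q [-0.74  0.22  2.2   1.08  0.36  0.02] tcp [ 422.9 -270.6  256. ]
y [-0.152 -0.988  0.008] z [ 0.569 -0.094 -0.817] grip [ 457.6 -276.3  206.1] [1.1 0.  0.8] 88.08590256926934 0.0
```

View pics/s1.png

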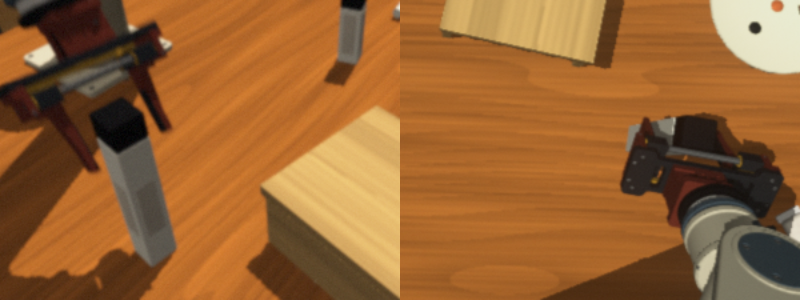

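The case's black cap (scene crop ~(120,120)) lies between the two fingertips (~(95,168) and (167,130)); the top view agrees. Closing.

Emit:
servo_tool(
  plan=[
    [[-1,0.05,-0.1,0,0,0,0],[1,0,0,0,0,0,0],[1,0,0,0,0,0,0],[1,0,0,0,0,0,0],[1,0,0,0,0,0,0]],
  ],
)

```text
t: 5.87
ee_pos: [424.5, -276.5, 258.2]
orientation: [2.933, -0.225, 0.934]
ft_force: [-0.6, -0.2, 1.1]
width: 64.6
grasp_force: 0.0
```

Emit:
servo_tool(
  plan=[
    [[1,0,0,0,0,0,0],[1,0,0,0,0,0,0],[1,0,0,0.3,0,0,0],[1,0,0,0.3,0,0,0],[1,0,0,0.4,0,0,0]],
  ],
)

```text
t: 6.28
ee_pos: [423.8, -275.8, 296.6]
orientation: [2.937, -0.226, 0.929]
ft_force: [-0.2, -1.0, -3.1]
width: 43.8
grasp_force: 30.0
```

```bash
python3 st.py
```

```text
t 6.2833 q [-0.74  0.15  2.17  0.85  0.43  0.27] tcp [ 423.8 -275.8  296.6]
y [-0.155 -0.988  0.006] z [ 0.568 -0.094 -0.818] grip [ 458.5 -281.5  246.7] [-0.2 -1.  -3.1] 43.78009875075022 29.988504946231842
```

Emit:
servo_tool(
  plan=[
    [[1,0.02,0.6,0,0,0,-0.05],[1,0.02,0.87,0,0,0,-0.05],[1,0.02,0.87,0,0,0,-0.05],[1,0.02,0.87,0,0,0,-0.05],[1,0.02,0.87,0,0,0,-0.05]],
  ],
)

```text
t: 6.7
ee_pos: [427.0, -127.5, 296.4]
orientation: [2.929, -0.255, 0.923]
ft_force: [0.3, -0.3, -3.7]
width: 43.9
grasp_force: 30.0
```

Emit:
servo_tool(
  plan=[
    [[1,0.02,0.87,0,0,0,-0.05],[1,0.02,0.7,0,0,0,0],[1,0.02,0.45,0,0,0,0],[1,0,0,0,0,0,0]],
  ],
)

```text
t: 7.03
ee_pos: [428.8, -76.5, 295.6]
orientation: [2.931, -0.258, 0.914]
ft_force: [0.1, -0.4, -2.8]
width: 43.9
grasp_force: 30.0
```

```bash
python3 st.py
```

```text
t 7.0333 q [-0.21  0.01  2.32  0.05  0.2   1.49] tcp [428.8 -76.5 295.6]
y [-0.177 -0.984  0.008] z [ 0.559 -0.108 -0.822] grip [462.9 -83.1 245.5] [ 0.1 -0.4 -2.8] 43.87603590649938 30.00019133090973
```

Emit:
servo_tool(
  plan=[
    [[1,0.5,0.03,0,0.18,0.984,0],[1,0.55,0.03,0,0.18,0.984,0],[1,0.55,0.03,0,0.18,0.984,0],[1,0.55,0.03,0,0.18,0.984,0],[1,0.55,0.03,-0.1,0.18,0.984,0]],
  ],
)

```text
t: 7.45
ee_pos: [538.9, -72.6, 293.0]
orientation: [3.099, -0.27, 0.26]
ft_force: [0.1, 0.6, -1.9]
width: 43.8
grasp_force: 30.0
```

Emit:
servo_tool(
  plan=[
    [[1,0.55,0.03,-0.2,0.18,0.984,0],[1,0.55,0.03,-0.2,0.18,0.984,0],[1,0.55,0.03,-0.3,0.18,0.984,0],[1,0.5,0.02,-0.2,0.07,0.39,0],[1,0,0,0,0,0,0]],
  ],
)

```text
t: 7.87
ee_pos: [627.0, -68.4, 253.3]
orientation: [-3.115, 0.269, 0.199]
ft_force: [-0.6, -0.7, -2.3]
width: 44.2
grasp_force: 30.0
```

```bash
python3 st.py; python3 - <<'E'
from h import *
cv2.imwrite("pics/s2.png",np.hstack([cv2.resize(vision.get_image("scene")[100:325,80:380,::-1],(400,300)),cv2.resize(vision.get_image("top")[25:250,182:482,::-1],(400,300))]))
E
```

```text
t 7.8667 q [-0.13  0.53  1.58  0.    1.15  1.61] tcp [627.  -68.4 253.3]
y [-0.171 -0.985  0.003] z [-0.126  0.019 -0.992] grip [619.3 -67.2 192.8] [-0.6 -0.7 -2.3] 44.15564136368354 29.99963343143463
```

View pics/s2.png

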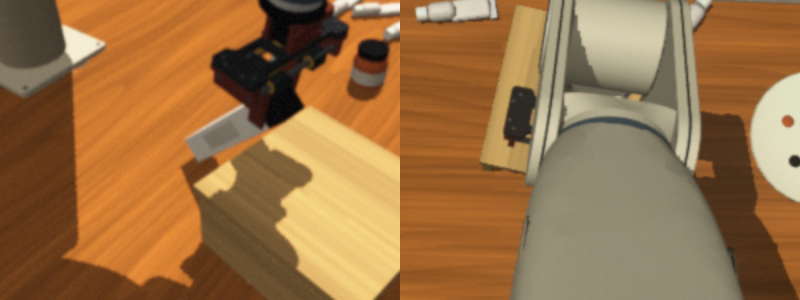

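```bash
python3 - <<'E'
from h import *
e=np.array([.984,-.18,0]);l=np.array([.18,.984,0]);k=np.array([0,0,1.])
G=np.array([619.3,-67.2,192.8])
for d in(35,43,50,60,70,80):
    t=np.radians(d); a=np.sin(t)*e+np.cos(t)*k; n=np.cos(t)*e-np.sin(t)*k
    F=G+3*n-208*a
    print(d,F.round(0),proj("scene",[F+22*(i*n+j*l) for i,j in((-1,-1),(1,-1),(1,1),(-1,1))]).round(0).tolist())
E
```

```text
35 [504. -46.  21.] [[226.0, 213.0], [238.0, 230.0], [252.0, 220.0], [241.0, 203.0]]
43 [482. -42.  39.] [[219.0, 201.0], [229.0, 219.0], [244.0, 209.0], [234.0, 192.0]]
50 [464. -39.  57.] [[213.0, 191.0], [223.0, 209.0], [238.0, 199.0], [229.0, 182.0]]
60 [444. -35.  86.] [[207.0, 175.0], [215.0, 194.0], [230.0, 185.0], [223.0, 167.0]]
70 [428. -32. 119.] [[202.0, 160.0], [208.0, 179.0], [224.0, 170.0], [218.0, 151.0]]
80 [418. -30. 154.] [[198.0, 144.0], [203.0, 163.0], [219.0, 154.0], [215.0, 136.0]]
```

Emit:
servo_tool(
  plan=[
    [[1,-0.08,0.015,-0.15,0,0,0],[1,-0.08,0.015,-0.15,0,0,0],[1,0,0,-0.1,0,0,0],[1,0,0,-0.1,0,0,0],[1,0,0,0,0,0,0]],
  ],
)

```text
t: 8.38
ee_pos: [618.1, -67.1, 237.8]
orientation: [-3.119, 0.272, 0.191]
ft_force: [2.6, -0.8, 3.9]
width: 44.0
grasp_force: 30.0
```

Emit:
servo_tool(
  plan=[
    [[1,0,0,-0.06,0,0,0],[1,0,0,0,0,0,0]],
  ],
)

```text
t: 8.55
ee_pos: [619.3, -67.3, 236.6]
orientation: [-3.12, 0.272, 0.186]
ft_force: [4.8, -1.2, 7.7]
width: 43.8
grasp_force: 30.0
```

Emit:
servo_tool(
  plan=[
    [[1,0.09,-0.015,-0.06,0.036,0.2,0],[1,0.09,-0.015,-0.06,0.036,0.2,0],[1,0,0,0,0,0,0]],
  ],
)

```text
t: 8.8
ee_pos: [626.8, -68.5, 231.0]
orientation: [-3.112, 0.271, 0.245]
ft_force: [4.6, -1.2, 10.6]
width: 44.0
grasp_force: 30.0
```

```bash
python3 st.py; python3 - <<'E'
from h import *
cv2.imwrite("pics/s3.png",cv2.resize(vision.get_image("scene")[140:290,170:370,::-1],(800,600),interpolation=cv2.INTER_CUBIC))
E
```

```text
t 8.8 q [-0.13  0.57  1.58  0.    1.15  1.62] tcp [626.8 -68.5 231. ]
y [-0.172 -0.985  0.005] z [-0.154  0.022 -0.988] grip [617.4 -67.2 170.7] [ 4.6 -1.2 10.6] 43.95652103898488 30.001427829265594
```

View pics/s3.png

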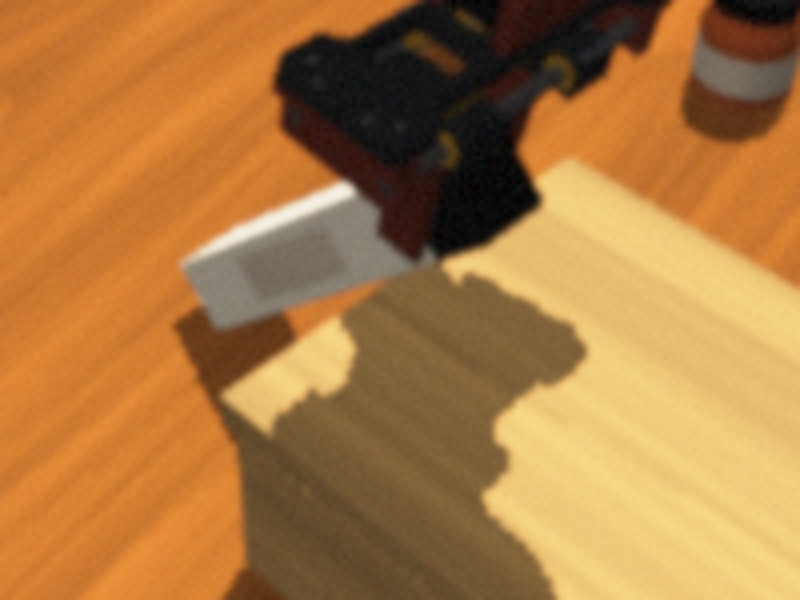

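```bash
python3 - <<'E'
from h import *
e=np.array([.984,-.18,0]);l=np.array([.18,.984,0]);k=np.array([0,0,1.])
G=np.array([617.4,-67.2,170.7]);O=np.array([596.5,-61.5,0])
for z in(0,5,10): print(z,(onz("scene",(223.7,222),z)+22*l-O)@e)
for d in(44,46,48,50,52,54):
    t=np.radians(d); a=np.sin(t)*e+np.cos(t)*k; n=np.cos(t)*e-np.sin(t)*k
    F=G+3*n-208*a; p=F+22*n
    print(d,"pivot",((p-O)@e).round(0),p[2].round(0),"gap",p[2]-(p-O)@e/np.tan(t)-110,proj("scene",[F+22*(i*n+j*l) for i,j in((-1,-1),(1,-1))]).round(0).tolist())
E
```

```text
0 -120.18411457342647
5 -116.26746720887964
10 -112.35081984433266
44 pivot -105.0 4.0 gap 2.4382663332186496 [[218.0, 207.0], [228.0, 224.0]]
46 pivot -111.0 8.0 gap 5.178927709623892 [[216.0, 204.0], [226.0, 221.0]]
48 pivot -116.0 13.0 gap 7.699438528328088 [[215.0, 201.0], [225.0, 219.0]]
50 pivot -122.0 18.0 gap 10.026175703254253 [[213.0, 198.0], [223.0, 216.0]]
52 pivot -127.0 23.0 gap 12.181455144520271 [[212.0, 195.0], [221.0, 213.0]]
54 pivot -132.0 28.0 gap 14.184283400806294 [[211.0, 192.0], [219.0, 210.0]]
```

The foot's lower corner (image ~(224,222)) is at the table and the case leans about 45°, right at the shelf edge. Let go and back off upward.

Emit:
servo_tool(
  plan=[
    [[-0.1,0,0,0,0,0,0],[-0.1,0,0,0,0,0,0],[-1,0,0,0,0,0,0],[-1,0,0,0,0,0,0],[-1,0,0,0,0,0,0]],
  ],
)

```text
t: 9.27
ee_pos: [624.1, -68.0, 228.8]
orientation: [-3.111, 0.271, 0.253]
ft_force: [-0.4, 0.2, -0.4]
width: 64.7
grasp_force: 0.0
```

Emit:
servo_tool(
  plan=[
    [[-1,0.03,0,0.3,0,0,0],[-1,0.06,0,0.6,0,0,0],[-1,0,0,1,0,0,0],[-1,0,0,1,0,0,0],[-1,0,0,0.2,0,0,0]],
  ],
)

```text
t: 9.68
ee_pos: [630.4, -68.3, 361.0]
orientation: [-3.113, 0.271, 0.236]
ft_force: [0.2, -0.5, 1.4]
width: 87.4
grasp_force: 0.0
```

```bash
python3 st.py; python3 - <<'E'
from h import *
cv2.imwrite("pics/s4.png",cv2.resize(vision.get_image("scene")[140:290,170:370,::-1],(800,600),interpolation=cv2.INTER_CUBIC))
E
```

```text
t 9.6833 q [-0.13  0.44  1.48  0.    1.38  1.62] tcp [630.4 -68.3 361. ]
y [-0.173 -0.985  0.005] z [-0.149  0.021 -0.989] grip [621.3 -67.1 300.7] [ 0.2 -0.5  1.4] 87.41586660355614 0.0
```

View pics/s4.png

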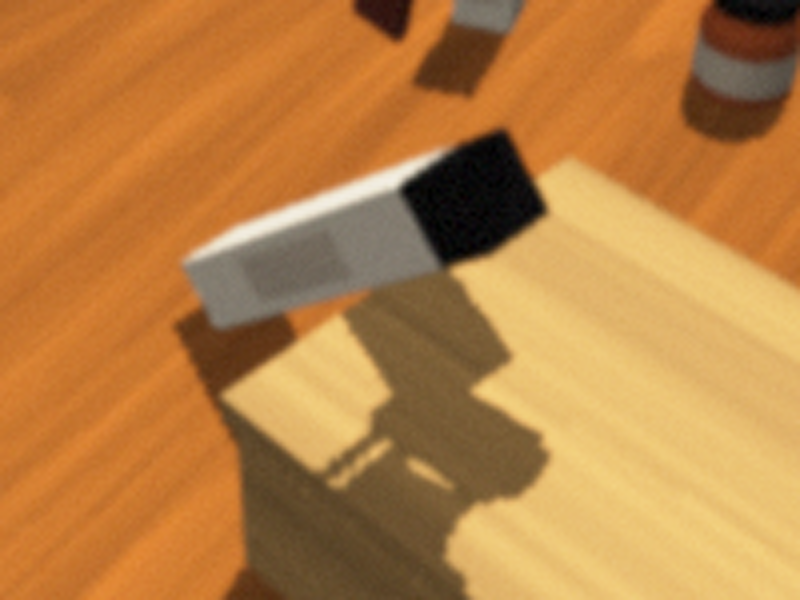

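```bash
python3 - <<'E'
from h import *
O=np.array([596.5,-61.5,0])
k=np.array([0,0,1.])
I=[(0,-1,-1),(0,1,-1),(215,-1,-1),(215,1,-1),(250,-1,1),(250,1,1)]
uv=np.array([(215.75,205.5),(224.5,222),(270.5,186.2),(281.2,206),(296.2,172.5),(306.7,193)])
def X(p):
    x,y,t,w=p; e=np.array([np.cos(w),np.sin(w),0]); l=np.array([-np.sin(w),np.cos(w),0])
    a=np.sin(t)*e+np.cos(t)*k; n=np.cos(t)*e-np.sin(t)*k
    piv=np.array([x,y,0]); return piv-22*n,a,n,l
def f(p):
    F,a,n,l=X(p); return (proj("scene",[F+s*a+22*(i*n+j*l) for s,i,j in I])-uv).ravel()
r=least_squares(f,[490,-45,.8,-.18],x_scale=[10,10,.1,.1]); p=r.x; F,a,n,l=X(p)
e=np.array([.984,-.18,0])
print(p,np.degrees(p[2]),"foot",F,"a",a,"n",n); print(r.fun.round(1)); print("pivot_s",(np.array([*p[:2],0])-O)@e)
for s in(70,100,118): print(s,(F+s*a).round(1))
E
```

```text
[ 4.80066740e+02 -4.04128821e+01  8.19623407e-01 -1.82276419e-01] 46.96096199433825 foot [465.30056051 -37.69114584  16.07955487] a [ 0.71878066 -0.13248731  0.6824965 ] n [ 0.67118999 -0.12371529 -0.73088886]
[-0.7 -0.7  0.3  0.  -2.  -0.1 -0.8  1.9  0.9 -1.7  2.1 -0.1]
pivot_s -118.36600873167306
70 [515.6 -47.   63.9]
100 [537.2 -50.9  84.3]
118 [550.1 -53.3  96.6]
```

```bash
python3 - <<'E'
from h import *
D=[(.423,1.63,1.089,625,302.7),(.53,1.58,1.15,np.hypot(627,68.4),253.3),(.44,1.48,1.38,np.hypot(630.4,68.3),361),(.01,2.32,.2,np.hypot(428.8,76.5),295.6)]
def fk(p,a,b,c):
    L1,L2,d,h=p; s=a+b; t=s+c
    return np.array([L1*np.sin(a)+L2*np.sin(s)+d*np.sin(t),h+L1*np.cos(a)+L2*np.cos(s)+d*np.cos(t)])
r=least_squares(lambda p:np.concatenate([fk(p,*D[i][:3])-D[i][3:] for i in range(4)]),[450,400,150,200]); print(r.x.round(0),r.fun.round(1))
# planar q5 for regrip at several beta
for s in (85,100):
  G=np.array([465.3,-37.7,16.1])+s*np.array([.719,-.132,.682])
  for b in(47,55,60,65,70):
    t=np.radians(90+b); rg=np.hypot(*G[:2])-61*np.sin(t); zg=G[2]-61*np.cos(t)
    q=least_squares(lambda q:np.r_[(fk(r.x,*q)-[rg,zg])/100,sum(q)-t],[.4,2.,.3]); print(s,b,q.x.round(2),q.cost.round(4))
E
```

```text
[562. 442. 192. 190.] [-2.2  3.2 10.6  4.4 -9.1 -2.9  1.2 -4.7]
85 47 [ 0.48  2.44 -0.52] 0.0
85 55 [ 0.44  2.37 -0.28] 0.0
85 60 [ 0.43  2.32 -0.13] 0.0
85 65 [0.42 2.27 0.01] 0.0
85 70 [0.43 2.22 0.14] 0.0
100 47 [ 0.46  2.41 -0.48] 0.0
100 55 [ 0.42  2.34 -0.23] 0.0
100 60 [ 0.42  2.29 -0.09] 0.0
100 65 [0.41 2.24 0.05] 0.0
100 70 [0.42 2.19 0.18] 0.0
```

The case leans steadily at 47° (foot corner (224,222), cap at ~(300,180)). Regrip at s≈108 mm.

Emit:
servo_tool(
  plan=[
    [[-1,-0.54,0.1,-0.1,-0.126,-0.69,0],[-1,-0.54,0.1,-0.2,-0.126,-0.69,0],[-1,-0.54,0.1,-0.3,-0.126,-0.69,0],[-1,-0.54,0.1,-0.4,-0.126,-0.69,0],[-1,-0.54,0.1,-0.55,-0.126,-0.69,0]],
  ],
)

```text
t: 10.15
ee_pos: [519.2, -47.9, 291.2]
orientation: [3.101, -0.272, 0.232]
ft_force: [0.4, -0.6, 0.1]
width: 87.9
grasp_force: 0.0
```

Emit:
servo_tool(
  plan=[
    [[-1,-0.52,0.1,-0.7,-0.126,-0.69,0],[-1,0,0,0,0,0,0]],
  ],
)

```text
t: 10.32
ee_pos: [488.3, -42.7, 255.9]
orientation: [3.09, -0.271, 0.294]
ft_force: [-1.3, -0.6, -1.9]
width: 87.8
grasp_force: 0.0
```

```bash
python3 st.py
```

```text
t 10.3167 q [-0.1   0.24  2.05 -0.04  0.66  1.67] tcp [488.3 -42.7 255.9]
y [-0.175 -0.985  0.009] z [ 0.185 -0.042 -0.982] grip [499.6 -45.2 196. ] [-1.3 -0.6 -1.9] 87.82149158638445 0.0
```

Emit:
servo_tool(
  plan=[
    [[-1,0.3,-0.05,-0.6,0,0,0],[-1,0.25,-0.04,-0.7,0,0,0],[-1,0.25,-0.03,-0.7,0,0,0],[-1,0.18,-0.03,-0.55,0,0,0],[-1,0,0,0,0,0,0]],
  ],
)

```text
t: 10.73
ee_pos: [537.6, -50.1, 157.0]
orientation: [3.089, -0.271, 0.306]
ft_force: [-0.7, -0.2, 0.5]
width: 87.7
grasp_force: 0.0
```

```bash
python3 st.py; python3 - <<'E'
from h import *
cv2.imwrite("pics/s5.png",cv2.resize(vision.get_image("scene")[140:290,170:370,::-1],(800,600),interpolation=cv2.INTER_CUBIC))
E
```

```text
t 10.7333 q [-0.11  0.48  2.   -0.05  0.46  1.68] tcp [537.6 -50.1 157. ]
y [-0.175 -0.985  0.009] z [ 0.193 -0.043 -0.98 ] grip [549.3 -52.7  97.2] [-0.7 -0.2  0.5] 87.67160865580476 0.0
```

View pics/s5.png

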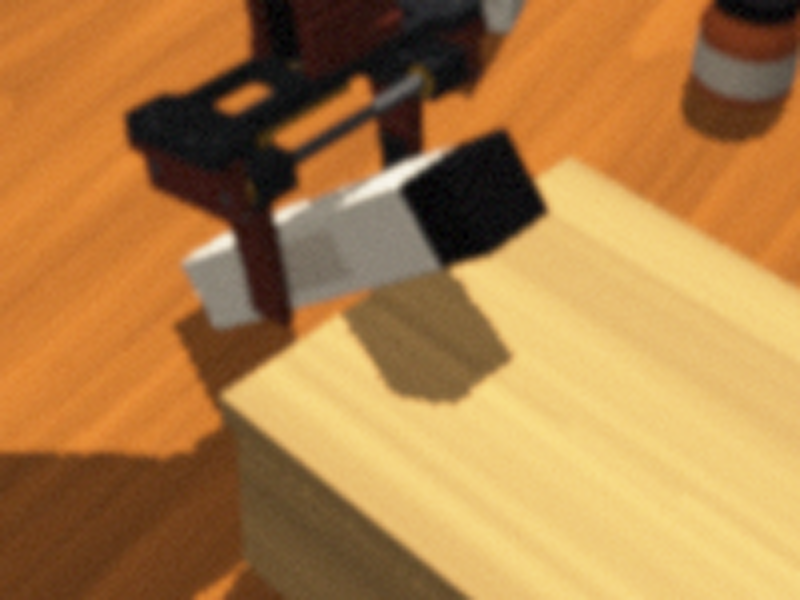

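Fingers straddle the case about mid-height (finger at (265,270) in the crop); shift ~9 mm towards the foot, then close.

Emit:
servo_tool(
  plan=[
    [[-1,-0.22,0.04,-0.08,0,0,0],[-1,0,0,0,0,0,0],[1,0,0,0,0,0,0],[1,0,0,0,0,0,0],[1,0,0,0,0,0,0]],
  ],
)

```text
t: 11.2
ee_pos: [530.1, -48.5, 159.1]
orientation: [3.087, -0.271, 0.321]
ft_force: [-0.3, -0.3, -1.2]
width: 71.6
grasp_force: 0.0
```

Emit:
servo_tool(
  plan=[
    [[1,0,0,0,0,0,0],[1,0,0,0,0,0,0],[1,0,0,0,0,0,0],[1,0,0,0,0,0,0]],
  ],
)

```text
t: 11.53
ee_pos: [529.9, -48.7, 158.1]
orientation: [3.087, -0.271, 0.319]
ft_force: [-0.5, -3.1, 3.3]
width: 44.7
grasp_force: 1.8
```

```bash
python3 st.py
```

```text
t 11.5333 q [-0.1   0.47  2.02 -0.05  0.45  1.69] tcp [529.9 -48.7 158.1]
y [-0.175 -0.985  0.008] z [ 0.2   -0.044 -0.979] grip [542.1 -51.4  98.4] [-0.5 -3.1  3.3] 44.741445978368525 1.7941935360431671
```

Emit:
servo_tool(
  plan=[
    [[1,0,0,0,0,0,0],[1,0,0,0.3,0,0,0],[1,0,0,0.5,0,0,0],[1,0,0,0.6,0,0,0],[1,0,0,0.5,0,0,0]],
  ],
)

```text
t: 11.95
ee_pos: [529.2, -48.4, 234.3]
orientation: [3.088, -0.271, 0.315]
ft_force: [0.4, -0.4, -2.6]
width: 43.8
grasp_force: 29.9
```

Emit:
servo_tool(
  plan=[
    [[1,0.12,-0.02,-0.01,0.172,0.94,0],[1,0.12,-0.02,-0.01,0.172,0.94,0],[1,0.12,-0.02,-0.02,0.172,0.94,0],[1,0.12,-0.02,-0.02,0.172,0.94,0],[1,0.12,-0.02,-0.02,0.172,0.94,0]],
  ],
)

```text
t: 12.37
ee_pos: [553.7, -52.4, 230.6]
orientation: [-3.098, 0.27, 0.335]
ft_force: [0.8, 0.2, -2.4]
width: 44.0
grasp_force: 29.9
```

Emit:
servo_tool(
  plan=[
    [[1,0.12,-0.02,-0.02,0.172,0.94,0],[1,0.12,-0.02,-0.02,0.172,0.94,0],[1,0.12,-0.02,-0.02,0.172,0.94,0],[1,0.12,-0.02,-0.02,0.172,0.94,0],[1,0,0,0,0,0,0]],
  ],
)

```text
t: 12.78
ee_pos: [574.0, -55.9, 225.3]
orientation: [-2.971, 0.257, 0.837]
ft_force: [-0.1, 0.9, -2.9]
width: 44.0
grasp_force: 29.9
```

```bash
python3 st.py; python3 - <<'E'
from h import *
cv2.imwrite("pics/s6.png",cv2.resize(vision.get_image("scene")[120:270,170:370,::-1],(800,600),interpolation=cv2.INTER_CUBIC))
E
```

```text
t 12.7833 q [-0.13  0.65  1.52  0.02  1.52  1.61] tcp [574.  -55.9 225.3]
y [-0.171 -0.985  0.002] z [-0.514  0.087 -0.853] grip [542.7 -50.6 173.3] [-0.1  0.9 -2.9] 44.01101458495081 29.88573521375656
```

View pics/s6.png

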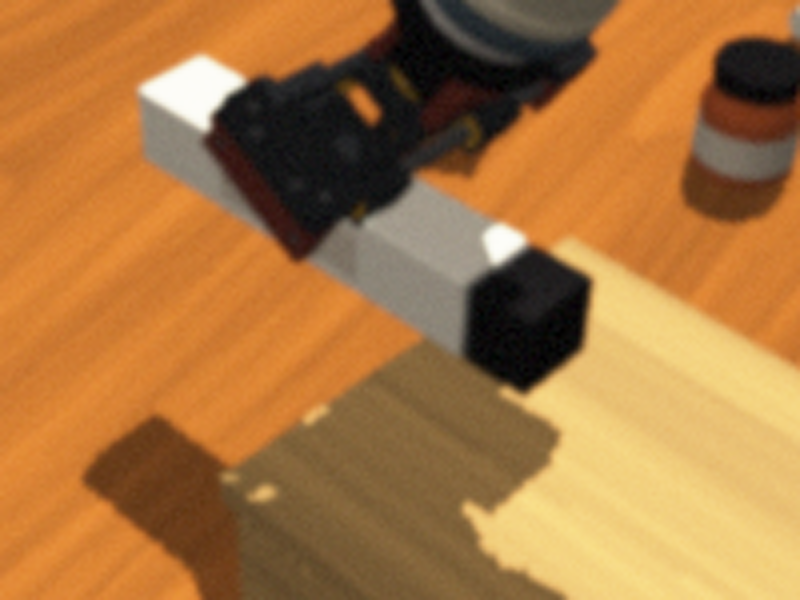

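Emit:
servo_tool(
  plan=[
    [[1,0.7,-0.13,0,0,0,0],[1,0.9,-0.165,0,0,0,0],[1,0.9,-0.165,0,0,0,0],[1,0.9,-0.165,0,0,0,0],[1,0.85,-0.155,0,0,0,0]],
  ],
)

```text
t: 13.25
ee_pos: [744.1, -87.0, 227.7]
orientation: [-2.975, 0.257, 0.826]
ft_force: [0.6, 0.3, -2.6]
width: 43.7
grasp_force: 29.9
```

Emit:
servo_tool(
  plan=[
    [[1,0,0,0,0,0,0],[1,0,0,-0.2,0,0,0],[1,0,0,-0.2,0,0,0],[1,0,0,-0.15,0,0,0],[1,0,0,0,0,0,0]],
  ],
)

```text
t: 13.67
ee_pos: [741.0, -86.5, 203.4]
orientation: [-2.972, 0.257, 0.835]
ft_force: [-0.4, -0.1, -3.5]
width: 44.0
grasp_force: 29.9
```

```bash
python3 st.py
```

```text
t 13.6667 q [-0.14  0.92  1.05  0.02  1.73  1.6 ] tcp [741.  -86.5 203.4]
y [-0.171 -0.985  0.003] z [-0.514  0.087 -0.854] grip [709.7 -81.2 151.4] [-0.4 -0.1 -3.5] 43.9553470938837 29.88558053970337
```

Emit:
servo_tool(
  plan=[
    [[1,0,0,-0.1,0,0,0],[1,0,0,-0.05,0,0,0],[1,0,0,0,0,0,0]],
  ],
)

```text
t: 13.92
ee_pos: [742.6, -86.8, 199.3]
orientation: [-2.973, 0.257, 0.831]
ft_force: [0.6, 0.2, -2.1]
width: 43.9
grasp_force: 29.9
```

Emit:
servo_tool(
  plan=[
    [[1,0,0,-0.05,0,0,0],[1,0,0,-0.05,0,0,0],[1,0,0,0,0,0,0]],
  ],
)

```text
t: 14.17
ee_pos: [742.9, -86.9, 195.2]
orientation: [-2.973, 0.257, 0.83]
ft_force: [-0.8, -0.2, -1.7]
width: 43.7
grasp_force: 29.9
```

Emit:
servo_tool(
  plan=[
    [[1,0,0,-0.06,0,0,0],[1,0,0,0,0,0,0]],
  ],
)

```text
t: 14.33
ee_pos: [742.8, -86.9, 192.7]
orientation: [-2.973, 0.257, 0.831]
ft_force: [1.2, 0.2, -2.4]
width: 43.6
grasp_force: 29.9
```

Emit:
servo_tool(
  plan=[
    [[1,0,0,-0.06,0,0,0],[1,0,0,0,0,0,0]],
  ],
)

```text
t: 14.5
ee_pos: [743.1, -86.9, 191.4]
orientation: [-2.973, 0.257, 0.83]
ft_force: [-0.0, -0.4, 2.3]
width: 43.5
grasp_force: 29.9
```

Emit:
servo_tool(
  plan=[
    [[-0.1,0,0,0,0,0,0],[-0.1,0,0,0,0,0,0],[-1,0,0,0,0,0,0],[-1,0,0,0,0,0,0],[-1,0,0,0,0,0,0]],
  ],
)

```text
t: 14.92
ee_pos: [742.9, -86.9, 190.7]
orientation: [-2.973, 0.257, 0.83]
ft_force: [1.1, 0.4, 0.6]
width: 64.7
grasp_force: 0.0
```

Emit:
servo_tool(
  plan=[
    [[-1,0.26,-0.044,0.43,0,0,0],[-1,0.4,-0.07,0.7,0,0,0],[-1,0.4,-0.07,0.8,0,0,0],[-1,0.2,-0.03,0.9,0,0,0],[-1,0,0,1,0,0,0]],
  ],
)

```text
t: 15.33
ee_pos: [793.9, -95.6, 343.4]
orientation: [-2.972, 0.257, 0.833]
ft_force: [1.1, -0.6, 0.3]
width: 88.0
grasp_force: 0.0
```

Emit:
servo_tool(
  plan=[
    [[-1,0,0,0.5,0,0,0],[-1,0,0,0,0,0,0],[-1,0,0,0,0,0,0]],
  ],
)

```text
t: 15.58
ee_pos: [793.7, -95.4, 365.7]
orientation: [-2.975, 0.257, 0.825]
ft_force: [0.2, -0.1, -0.9]
width: 88.0
grasp_force: 0.0
```

```bash
python3 st.py; python3 - <<'E'
from h import *
cv2.imwrite("pics/s7.png",cv2.resize(vision.get_image("scene")[120:345,190:490,::-1],(800,600),interpolation=cv2.INTER_CUBIC))
E
```

```text
t 15.5833 q [-0.14  0.89  0.74  0.02  2.06  1.61] tcp [793.7 -95.4 365.7]
y [-0.171 -0.985  0.002] z [-0.508  0.086 -0.857] grip [762.7 -90.2 313.4] [ 0.2 -0.1 -0.9] 87.97052255428258 0.0
```

View pics/s7.png

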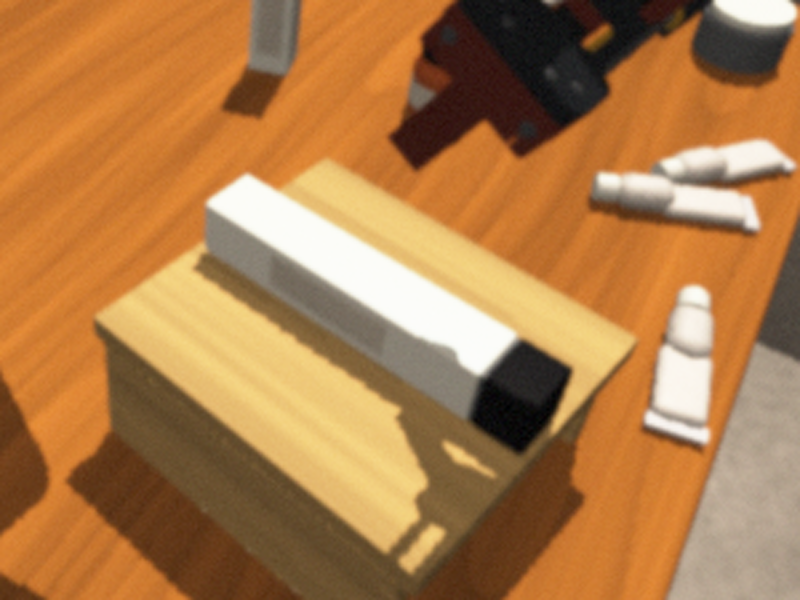

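The case lies flat on the shelf, from its foot at about (207,240) to its cap at about (520,450). It is straight, central and level with both shelf edges, and the short case and jar still stand. Handing in.

```bash
python3 -c "
from workcell import close_job
print(close_job())"
```

```text
the job is handed in; nothing more can be done
None
```

The tall case leaned on the shelf's front edge at about 47°, was regripped in its foot half and now lies flat, straight and central on the shelf, cap to the back; the short case and jar still stand, and the job was handed in at about 15.6 s (no verdict was returned).

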